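Set the sole splitter's thickness dial and find the socket for its lock nut

TASK

On the sole splitting machine, first turn the thickness dial until its pointer stands at the steel index tab on the scale. Then try the wide sockets on the hex lock nut beside the dial until you have the one that goes fully home over the nut, flush on the machine bed; stand a socket that does not fit back upright on the rubber mat, where the others stay too. Finish still gripping the fitting socket, seated on the nut, with the dial still at the tab, and do not shift the sole bundle, the glue jar or the hammer.

Things in the scene. Friction and masses are not known exactly. Their poses are not given: they have to be found in the camera images.
- machine: grey bench machine, fixed: flat bed 180 x 310 mm with its top 55 mm above the table, a roller pair (top 105 mm) and side cheeks (115 mm high) behind it. Origin: centre of the underside, x away from the robot's side, y along the rollers. The dial's axis stands at x -35, y +75 mm, the nut's at x -35, y -80 mm
- dial (a joint): angle of the thickness dial (rad), growing clockwise seen from above; turns freely over about -3.1 to 3.1 with light friction and stays where it is left. At 0 the pointer looks to the machine's -x
- dial_grip (a point): on the dial's axis, 28 mm above the bed, the height to grip. The dial is a dark steel disc, 54 mm across and 8 mm thick, with a bar grip across it 46 mm long, 14 mm wide and 30 mm tall (top 40 mm above the bed). The bar and the pointer lie along this frame's x, the pointer to -x; z up
- dial_tip (a point): tip of the dial's black pointer, 42 mm from the axis
- tab_mark (a point): the point on the scale, 42 mm from the dial's axis, that the index tab marks: the dial tip must stand here. The tab is a steel block 16 x 12 mm, 8 mm high, with a point towards the dial, fixed on the scale plate 54 to 70 mm from the dial's axis; it lies 0.4 to 1.5 rad clockwise of the pointer at the start
- nut: hex lock nut, fixed on the bed: 24 mm across flats, 14 mm high with a 1 mm chamfer, on a stud 14 mm thick that ends 19 mm above the bed. Origin: on its axis at the bed's surface; x square to one of its flats, z up
- wide_socket_1: steel socket standing bore-down on the mat: hex body 38 mm across flats, 45 mm high, topped by a darker square drive shank 18 x 18 mm, 30 mm tall (top at 75 mm), to grip it by. Origin: centre of the underside; z up, x square to a flat of the body and to a face of the shank. The hex bore, open below and unseen from above, is 24 mm deep, its flats parallel to the outer flats. About 0.33 kg
- wide_socket_2: steel socket standing bore-down on the mat: hex body 38 mm across flats, 45 mm high, topped by a darker square drive shank 18 x 18 mm, 30 mm tall (top at 75 mm), to grip it by. Origin: centre of the underside; z up, x square to a flat of the body and to a face of the shank. Looks like its twin. One of their bores is 26 mm across flats and fits; the other, 20 mm, stops on the nut's top, 14 mm short
- slim_socket: hex-bodied steel socket standing on the mat, body only 26 mm across flats and 45 mm high, with the same square shank up to 75 mm: plainly too small for the nut, leave it on the mat. Origin: centre of the underside
- mat: black rubber mat, fixed, 150 (x) x 260 (y) x 4 mm; origin: centre of the underside. The three sockets stand about 80 mm apart along its y axis, in any order
- sole_bundle: bystander: bundle of stiff tan shoe soles about 240 x 95 x 85 mm; origin: underside
- glue_jar: bystander: closed amber glass jar with a steel lid, 70 mm wide, 90 mm high; origin: underside
- hammer: bystander: hammer lying on the table; origin: underside

How it is judged:
On the way, in this order (a step that is already met when the one before it is completed fails the run):
1. the dial's pointer stands at the index tab (horizontal distance between dial_tip and tab_mark below 0.005 m), for 0.3 s.
2. a wide socket is held fully home over the nut (((z of wide_socket_1 in the frame of nut between -0.003 and 0.003 m and horizontal distance between wide_socket_1 and nut below 0.004 m and angle between wide_socket_1's own z axis and vertical below 0.06 rad and contact force between the fingers and wide_socket_1 above 3 N) or (z of wide_socket_2 in the frame of nut between -0.003 and 0.003 m and horizontal distance between wide_socket_2 and nut below 0.004 m and angle between wide_socket_2's own z axis and vertical below 0.06 rad and contact force between the fingers and wide_socket_2 above 3 N))), for 0.3 s.
At the end, for the whole second after the job is handed in: One wide socket is home over the nut (underside within 3 mm of the bed, within 4 mm of the nut's axis, upright) and still gripped (over 3 N from the fingers); the other two sockets stand upright at rest on the mat; the dial's tip is within 5 mm of the mark (horizontal distance between dial_tip and tab_mark below 0.005 m and x of slim_socket in the frame of mat between -0.08 and 0.08 m and y of slim_socket in the frame of mat between -0.135 and 0.135 m and z of slim_socket in the frame of mat below 0.01 m and angle between slim_socket's own z axis and vertical below 0.12 rad and linear speed of slim_socket below 0.02 m/s and ((z of wide_socket_1 in the frame of nut between -0.003 and 0.003 m and horizontal distance between wide_socket_1 and nut below 0.004 m and angle between wide_socket_1's own z axis and vertical below 0.06 rad and contact force between the fingers and wide_socket_1 above 3 N and x of wide_socket_2 in the frame of mat between -0.08 and 0.08 m and y of wide_socket_2 in the frame of mat between -0.135 and 0.135 m and z of wide_socket_2 in the frame of mat below 0.01 m and angle between wide_socket_2's own z axis and vertical below 0.12 rad and linear speed of wide_socket_2 below 0.02 m/s) or (z of wide_socket_2 in the frame of nut between -0.003 and 0.003 m and horizontal distance between wide_socket_2 and nut below 0.004 m and angle between wide_socket_2's own z axis and vertical below 0.06 rad and contact force between the fingers and wide_socket_2 above 3 N and x of wide_socket_1 in the frame of mat between -0.08 and 0.08 m and y of wide_socket_1 in the frame of mat between -0.135 and 0.135 m and z of wide_socket_1 in the frame of mat below 0.01 m and angle between wide_socket_1's own z axis and vertical below 0.12 rad and linear speed of wide_socket_1 below 0.02 m/s))); the arm keeps its last pose, push and grip.
It fails at once if a bystander is shifted more than 30 mm (distance of any of sole_bundle, glue_jar, hammer from where it was at the start of the episode above 0.03 m).
It also fails if it takes over 72 s, if anything falls off the work surface, if the arm or the gripper's body presses on something with over 40 N, if the wrist force passes 120 N, or if a joint passes its speed limit or range.

ROBOT

A 6-joint arm with a two-finger parallel gripper is mounted at the origin on the work surface. World frame = base frame: x ahead of the robot, y to its left, z up, the work surface at z = 0. Lengths are in m, angles in rad, forces in N, time in s.
With the tool pointing down it reaches from about 0.325 to 0.775 m from the base axis. Payload 9.3 kg.
Tool frame: the origin (TCP) lies at the very end of the fingers, on their centre line; the grasp point (between the pads) lies 19 mm behind it; z points along the fingers, y is the line along which they close (so a half turn about z gives the same grasp; the last joint's range is limited). The gripper opens to 85 mm and grips with 20 to 120 N. Pads are 22 mm wide; open, the fingers measure 114 mm over their backs; the gripper's body (76 mm by 85 mm) begins 54 mm behind the grasp point. The pads swing forward as they close: fully open they stand 13 mm farther back than shut.
Start: joints at [1.068, 0.259, 0.021, 1.334, 0, 1.418], TCP at [0.188, 0.517, 0.231] pointing down, gripper open.
Joint ranges: [-3.04, 3.04], [-0.91, 1.82], [-1.04, 1.36], [-1.92, 1.95], [-1.52, 1.45], [-3.14, 3.14]. Speed limits (rad/s): [2.22, 2.22, 2.79, 3.14, 3.14, 3.14].

INTERFACE

Orientations are given as a unit quaternion [w, x, y, z].
In Python, from cell import telemetry, eyes, ctrl gives the robot as it stands.
- The arm moves only by the tool arm_command, never from a script. Its argument "plan" is a list of rows, each an object with "offset": the shift along the tool's x, y, z each as a share of 0.15 m, from -1 to 1, a list of three; "turn": the turn about the tool's z as a share of pi/2 rad, from -1 to 1. A call has exactly 5 rows; each row is the pose to reach, as a shift and turn from the pose commanded when the call began, along the tool's axes at that moment; what a row does not reach only later rows make up. A row lasts 1/8 s, in which the tool goes at most 62.5 mm and 10.7 degrees, less where a joint would pass 70% of its speed; a pose out of reach is approached as far as the arm can. A call with a number of a shift or a turn outside -1 to 1 is refused whole. A call with a gripper value outside its range is refused whole. "gripper" is the opening, from -1 (shut) to 1 (fully open), set as the call begins (left out, the last holds). The fingers move at their own pace and stop on an object; "grip_force" is the grip in N (left out, the last holds). Time passes only in rows, so rows that repeat a pose let the fingers close, or fill a call up. It gives the time, the measured TCP pose, the force, the opening and the grip force at its end, in the units of the state.
- telemetry.read_state(): the state, without advancing time (a new reading comes with each control period).
- eyes.snapshot(name): name is "scene" or "top"; returns the picture (420x560x3 uint8, red, green, blue); there is no depth.
- eyes.get_calibration(name): a dict with "fx", "fy", "cx", "cy" (pixels), "k1" (the pictures are not rectified: a ray, as slopes to the right and down, at radius r is drawn at 1 + k1 r^2 times it, then the intrinsics apply), "extrinsics" (4x4, takes a point from world to camera coordinates). Camera axes: x right, y down, z forward; pixel columns grow to the right and rows downward; lengths in m; the calibration is good to about 2 mm. A picture is of the moment at which its call begins. get_calibration takes no time and is no camera call.
- ctrl.sign_off(): hands the job in; it is judged then, once.
The state is a dict: "time": time; "joint_pos": joint angles; "qvel": joint speeds; "joint_efforts": joint torques, N m; "tool_pos": TCP position; "tool_rot": TCP orientation; "wrist_force": force on the tool from outside, world axes, zero at the start; "torque": the same for the moment, N m; "grip_width": opening from 0.0 (shut) to 1.0 (fully open); "gripper_force": force on a finger pad.
Only numpy, scipy, OpenCV 4.12 (cv2) and the standard library are available. Lean on these libraries where they do the work, as an engineer would, in place of code of your own. Each camera call takes 0.05 s, during which the arm holds its last target. There are 200 camera calls.

## Working session

There is one attempt and no reset: what is moved stays moved. The work goes in short steps, Python scripts to look and compute and a tool call to move; the robot and the scene stay as the last step left them, time stands still between calls to the robot, and variables do not carry over. Pictures are saved under pics/ and viewed, at most 10 in all, crops included, and the job is handed in when it is done.

Besides the shell and the picture viewer there is one more tool, called in YAML: its name, and indented under it one key for each argument. arm_command: Moves the arm, as the interface text tells. Its arguments: {"type":"object","properties":{"plan":{"type":"array","items":{"type":"object","properties":{"offset":{"type":"array","items":{"type":"number","minimum":-1,"maximum":1}},"turn":{"type":"number","minimum":-1,"maximum":1}}}},"gripper":{"type":"number"},"grip_force":{"type":"number"}},"required":["plan"]}

```bash
mkdir -p pics; cat > h.py <<'E'
import numpy as np, cv2
from cell import telemetry, eyes, ctrl
def cal(n):
    c=eyes.get_calibration(n); return c,np.array([[c['fx'],0,c['cx']],[0,c['fy'],c['cy']],[0,0,1.]]),np.array(c['extrinsics'])
def ray(n,px):
    c,K,T=cal(n)
    p=cv2.undistortPoints(np.array(px,float).reshape(-1,1,2),K,np.array([c['k1'],0,0,0,0.]))[:,0]
    d=np.c_[p,np.ones(len(p))]@T[:3,:3]
    return -T[:3,:3].T@T[:3,3],d
def onz(n,px,z):
    o,d=ray(n,px); return o+d*((z-o[2])/d[:,2])[:,None]
def proj(n,P):
    c,K,T=cal(n); r,_=cv2.Rodrigues(T[:3,:3])
    return cv2.projectPoints(np.array(P,float).reshape(-1,1,3),r,T[:3,3],K,np.array([c['k1'],0,0,0,0.]))[0][:,0]
def snap(n,f):
    a=np.array(eyes.snapshot(n)); cv2.imwrite(f'pics/{f}.png',a[:,:,::-1]); return a
E
python3 - <<'E'
from h import *
for n in('scene','top'):
    snap(n,n+'0'); c,K,T=cal(n); print(n,K[0],c['k1'],(-T[:3,:3].T@T[:3,3]).round(3),T[:3,:3].round(2).tolist())
print(telemetry.read_state())
a,b=[cv2.imread(f'pics/{n}0.png') for n in('scene','top')]
E
```

```text
scene [452.7607931    0.         277.75189789] -0.1280729295055298 [ 1.577 -0.108  0.813] [[0.13, 0.99, 0.02], [0.6, -0.07, -0.8], [-0.79, 0.11, -0.61]]
top [496.77368687   0.         282.74622187] -0.06894902053365658 [0.368 0.027 1.316] [[-0.02, -1.0, -0.0], [-0.98, 0.02, -0.21], [0.21, -0.0, -0.98]]
{'time': 0.1, 'joint_pos': array([ 1.06839404e+00,  2.59146359e-01,  2.08554792e-02,  1.33369799e+00,
       -8.48043348e-06,  1.41819518e+00]), 'qvel': array([ 5.08202875e-04,  9.39559140e-04,  1.44226654e-03,  7.72122573e-04,
       -6.18006416e-05,  3.14219652e-04]), 'joint_efforts': array([ 3.81109639e-03, -5.56692731e+01,  3.45070016e+01,  1.15589579e-02,
       -2.16919261e-04,  1.32037666e-06]), 'tool_pos': array([0.18838065, 0.51647543, 0.23072795]), 'tool_rot': array([-1.87792323e-04,  1.74010193e-01,  9.84743671e-01, -5.65941328e-04]), 'wrist_force': array([-0.01660197,  0.4135678 , -0.67781805]), 'torque': array([0.02961668, 0.02506126, 0.03161086]), 'gripper_force': 0.0, 'grip_width': 0.99725970880911}
```

View pics/top0.png

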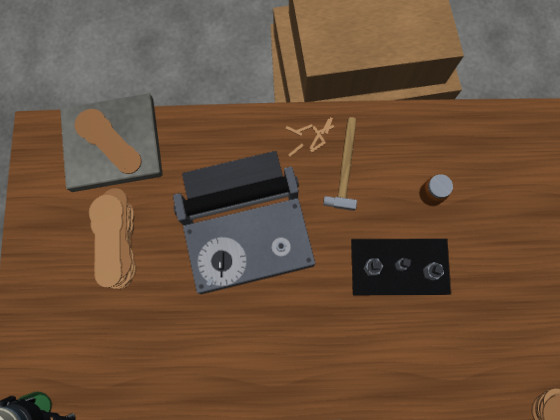

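View pics/scene0.png

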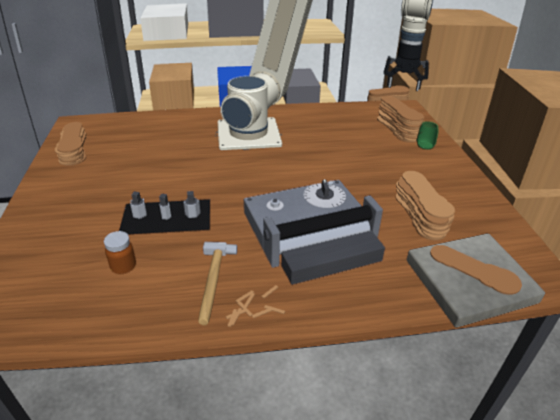

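The top view shows the dial at about (222,261), the nut at (281,247) and the mat at about (400,267). The wide sockets stand at (373,267) and (433,271), with the slim one between them at (403,264). Next I'll enlarge both areas.

```bash
python3 - <<'E'
from h import *
a=cv2.imread('pics/top0.png'); b=cv2.imread('pics/scene0.png')
A=cv2.resize(a[195:300,175:320],None,fx=5.5,fy=5.5,interpolation=cv2.INTER_CUBIC); cv2.imwrite('pics/c1.png',A)
A=cv2.resize(a[232:302,345:455],None,fx=7,fy=7,interpolation=cv2.INTER_CUBIC); cv2.imwrite('pics/c2.png',A)
for nm,px,z in (('dial',[222,261],.095),('nut',[281,247],.074),('s1',[373,267],.079),('s2',[403,264],.079),('s3',[433,271],.079)): print(nm,onz('top',[px],z).round(3))
E
```

```text
dial [[0.512 0.177 0.095]]
nut [[0.546 0.031 0.074]]
s1 [[ 0.489 -0.197  0.079]]
s2 [[ 0.495 -0.273  0.079]]
s3 [[ 0.475 -0.347  0.079]]
```

View pics/c1.png

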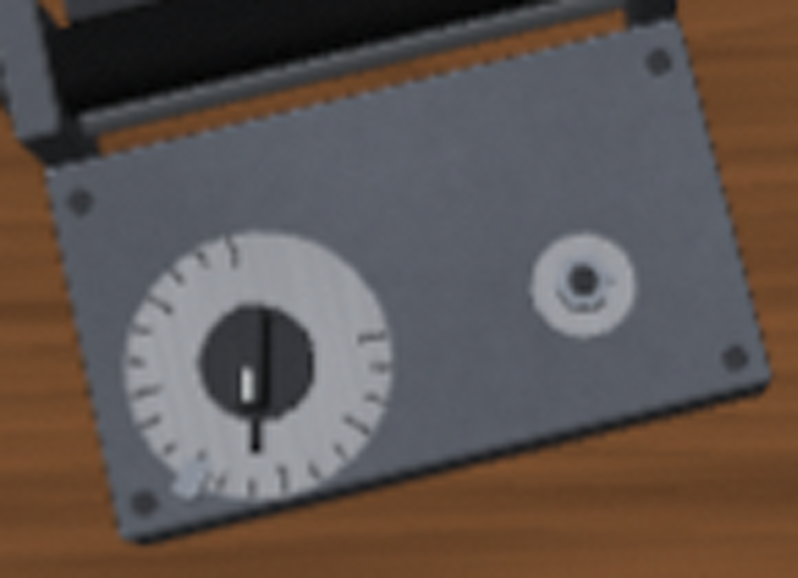

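View pics/c2.png

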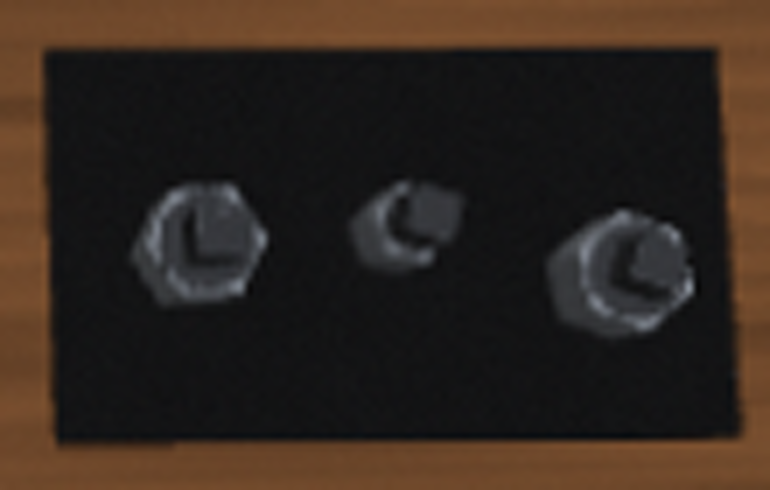

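The first crop shows the dial disc at about (257,360), the pointer tip at (255,452), the tab at (190,477), bed screws at (80,202), (143,503), (735,358) and (658,62), and the nut stud at (583,282). In the second crop the left socket's hex has flats facing up and down, its shank roughly square to the image, and the right socket is turned. Next I'll measure these and zoom in on the nut.

```bash
python3 - <<'E'
from h import *
def c1(u,v): return [(u+.5)/5.5-.5+175,(v+.5)/5.5-.5+195]
def c2(u,v): return [(u+.5)/7-.5+345,(v+.5)/7-.5+232]
S=onz('top',[c1(80,202),c1(143,503),c1(735,358),c1(658,62)],.055)[:,:2]
print('screws',S.round(4)); 
ex=(S[0]-S[1])+(S[3]-S[2]); ey=(S[0]-S[3])+(S[1]-S[2])
print('yaw x',np.arctan2(ex[1],ex[0]),'yaw y',np.arctan2(-ey[0],ey[1]))
yaw=np.arctan2(-ey[0],ey[1]); R=np.array([[np.cos(yaw),-np.sin(yaw)],[np.sin(yaw),np.cos(yaw)]])
# machine orig in xy relative to nut/dial by bed corners
C=onz('top',[c1(50,170),c1(122,540),c1(768,378),c1(680,20)],.055)[:,:2]
print('corners',C.round(4),[np.linalg.norm(C[i]-C[(i+1)%4]).round(4) for i in range(4)])
print('corners mach',((C-S.mean(0))@R).round(4),((S-S.mean(0))@R).round(4))
D=onz('top',[c1(257,361)],.063)[0,:2]; sc=onz('top',[c1(258,365)],.056)[0,:2]; N=onz('top',[c1(583,281)],.074)[0,:2]; W=onz('top',[c1(583,286)],.055)[0,:2]
print('disc',D,'scale',sc,'stud',N,'washer',W,'d->n in mach (0,-155)',((N-D)@R).round(4), ((W-sc)@R).round(4))
tip=onz('top',[c1(256,452)],.062)[0,:2]; tab=onz('top',[c1(190,478)],.061)[0,:2]
for n,p in(('tip',tip),('tab',tab)):
    v=p-sc; print(n,p.round(4),np.hypot(*v).round(4),np.arctan2(v[1],v[0]))
tops=onz('top',[c2(224,229),c2(437,210),c2(662,254)],.079); print('tops',tops.round(4))
M=onz('top',[c2(45,48),c2(717,48),c2(741,435),c2(56,442)],.004); print('mat',M.round(4).tolist())
T=[]
for i in range(1):
    a=snap('top','t1'); b=snap('scene','s1')
def crop(im,c,s,n=400):
    o=np.array(c)-n/s/2; 
    A=np.float32([[s,0,-s*o[0]],[0,s,-s*o[1]]]); r=cv2.warpAffine(im,A,(n,n),flags=cv2.INTER_CUBIC); return cv2.normalize(r,None,0,255,cv2.NORM_MINMAX)
nb=proj('scene',[[*W,.065]])[0]; na=proj('top',[[*W,.062]])[0]; print('nut px',na,nb,'dial',proj('scene',[[*sc,.06]]))
cv2.imwrite('pics/nut.png',np.hstack([crop(a,na,18),crop(b,nb,18)])[:,:,::-1])
E
```

```text
screws [[ 0.5952  0.2676]
 [ 0.4542  0.2366]
 [ 0.5145 -0.0372]
 [ 0.6558 -0.0057]]
yaw x 0.21781134198161262 yaw y 0.21748129367550276
corners [[ 0.6108  0.282 ]
 [ 0.4375  0.2462]
 [ 0.5048 -0.0522]
 [ 0.676  -0.0167]] [np.float64(0.177), np.float64(0.3058), np.float64(0.1748), np.float64(0.3058)]
corners mach [[ 0.0906  0.1507]
 [-0.0864  0.1531]
 [-0.0851 -0.1527]
 [ 0.0897 -0.1551]] [[ 0.0722  0.14  ]
 [-0.0722  0.1402]
 [-0.0724 -0.1402]
 [ 0.0724 -0.1399]]
disc [0.51746951 0.18316415] scale [0.51643326 0.18357206] stud [0.54940185 0.03218076] washer [0.54982329 0.03231507] d->n in mach (0,-155) [-0.0014 -0.1543] [-0.     -0.1549]
tip [0.4758 0.1837] 0.0406 3.1373393380889465
tab [0.4647 0.2141] 0.0601 2.6080616564130072
tops [[ 0.4957 -0.2063  0.079 ]
 [ 0.5003 -0.2833  0.079 ]
 [ 0.4823 -0.3633  0.079 ]]
mat [[0.5744, -0.1562, 0.004], [0.5675, -0.4153, 0.004], [0.4203, -0.4112, 0.004], [0.4255, -0.1526, 0.004]]
nut px [280.57004746 246.19911839] [274.5977898  201.60093193] dial [[324.32181191 193.00568994]]
```

View pics/nut.png

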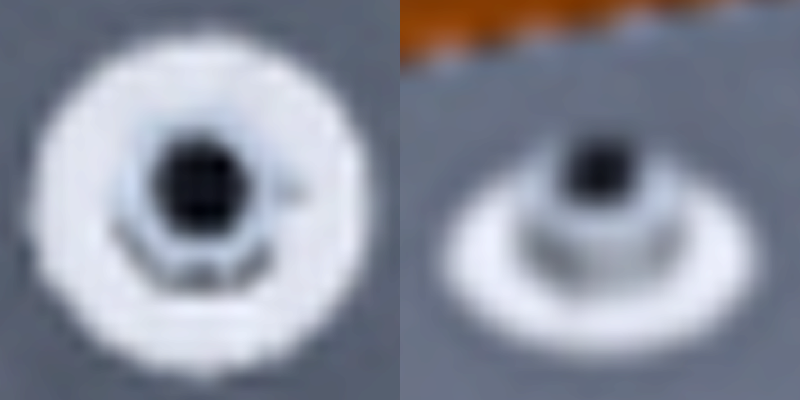

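The nut shows one flat facing roughly down in the image (world -x). Radial profiles on the bed plane should pin down its yaw.

```bash
python3 - <<'E'
from h import *
c=np.array([.5498,.0323])
for n,f,rng in(('top','t1',range(100,262,6)),('scene','s1',range(-100,101,8))):
    a=cv2.cvtColor(cv2.imread(f'pics/{f}.png'),cv2.COLOR_BGR2GRAY).astype(np.float32)
    r=np.arange(6,22,.5)/1000; print(n)
    for th in rng:
        t=np.radians(th); P=np.c_[c[0]+r*np.cos(t),c[1]+r*np.sin(t),np.full(len(r),.055)]
        uv=proj(n,P).astype(np.float32)
        v=cv2.remap(a,uv[None,:,0].copy(),uv[None,:,1].copy(),cv2.INTER_CUBIC)[0]
        i=np.argmin(v[8:22])+8; th5=.5*(v[i]+v[-4:].max()); k=i
        while k<len(v)-1 and v[k]<th5:k+=1
        e=r[k-1]+(th5-v[k-1])/(v[k]-v[k-1])*.0005
        print(th,round(e*1000,1),'min %.0f at %.1f'%(v[i],r[i]*1000))
E
```

```text
top
100 13.3 min 127 at 11.5
106 13.4 min 120 at 11.5
112 13.1 min 119 at 11.0
118 12.7 min 115 at 11.0
124 12.7 min 113 at 11.0
130 12.9 min 116 at 11.0
136 13.0 min 118 at 11.0
142 13.2 min 118 at 11.0
148 13.5 min 118 at 11.5
154 13.6 min 118 at 11.5
160 13.1 min 112 at 11.0
166 12.8 min 107 at 10.5
172 12.5 min 101 at 10.5
178 12.5 min 97 at 10.5
184 12.5 min 98 at 10.5
190 12.7 min 105 at 10.5
196 13.1 min 114 at 11.0
202 13.6 min 114 at 11.5
208 13.5 min 108 at 11.5
214 13.3 min 105 at 11.0
220 13.3 min 104 at 11.0
226 13.4 min 105 at 11.0
232 13.2 min 112 at 11.0
238 12.8 min 124 at 10.5
244 12.6 min 136 at 10.0
250 12.4 min 144 at 10.0
256 12.5 min 146 at 10.0
scene
-100 12.9 min 127 at 10.0
-92 12.9 min 129 at 10.0
-84 12.9 min 130 at 10.0
-76 12.9 min 133 at 10.0
-68 12.8 min 134 at 10.0
-60 12.7 min 136 at 10.0
-52 12.7 min 136 at 10.0
-44 13.1 min 139 at 10.0
-36 13.6 min 140 at 10.0
-28 13.7 min 143 at 10.0
-20 13.6 min 149 at 10.0
-12 13.3 min 154 at 10.0
-4 13.1 min 158 at 10.0
4 13.0 min 160 at 10.0
12 13.0 min 161 at 10.0
20 13.3 min 162 at 10.0
28 13.5 min 160 at 10.0
36 13.7 min 158 at 10.0
44 13.1 min 154 at 10.0
52 13.3 min 150 at 10.0
60 13.0 min 147 at 10.0
68 13.0 min 144 at 10.0
76 13.2 min 141 at 10.0
84 13.6 min 139 at 10.0
92 14.1 min 138 at 10.0
100 14.7 min 140 at 10.5
```

The nut's flat normals come out at about 2.5° (mod 60) in world yaw, from minima near 0/121/180 (top) and 5 (scene). The nut centre is (0.5498, 0.0323). The dial is at (0.5164, 0.1836), with the pointer at world angle 179.8° and the tab at 149.4°, so it needs a turn of about 30° clockwise. Next I'll move to the dial.

```bash
cat >> h.py <<'E'
from scipy.spatial.transform import Rotation
def go(x,y,z,yaw=None):
    "shares of the next move to world x,y,z with tool-y at yaw deg (mod 180)"
    s=telemetry.read_state(); q=s['tool_rot']; R=Rotation.from_quat([*q[1:],q[0]]).as_matrix()
    d=R.T@(np.array([x,y,z])-s['tool_pos'])/.15
    y0=np.degrees(np.arctan2(R[1,1],R[0,1])); t=0 if yaw is None else ((y0-yaw+90)%180-90)/90
    print('off',d.round(3),'turn',round(t,4),'| t %.2f'%s['time'],'pos',s['tool_pos'].round(4),'yaw %.1f'%y0,'tilt %.3f'%np.arccos(-R[2,2]),'F',s['wrist_force'].round(1),'g',s['grip_width'].round(3),s['gripper_force'].round(1),'q6 %.2f'%s['joint_pos'][5])
E
python3 -c "
from h import *
go(.5164,.1836,.16,90)"
```

```text
Traceback (most recent call last):
  File "h.py", line 23, in go
    print('off',d.round(3),'turn',round(t,4),'| t %.2f'%s['time'],'pos',s['tool_pos'].round(4),'yaw %.1f'%y0,'tilt %.3f'%np.arccos(-R[2,2]),'F',s['wrist_force'].round(1),'g',s['grip_width'].round(3),s['gripper_force'].round(1),'q6 %.2f'%s['joint_pos'][5])
                                                                                                                                                                              ^^^^^^^^^^^^^^^^^^^^^
AttributeError: 'float' object has no attribute 'round'
```

arm_command:
  plan:
    - {"offset": [-0.4,-0.19,0],"turn": -0.1}
    - {"offset": [-0.8,-0.38,0],"turn": -0.2}
    - {"offset": [-1,-0.47,0],"turn": -0.222}
    - {"offset": [-1,-0.47,0],"turn": -0.222}
    - {"offset": [-1,-0.47,0],"turn": -0.222}
  gripper: 0.0
  grip_force: 40

```text
time: 0.82
tool_pos: [0.3051, 0.3991, 0.2312]
tool_rot: [-0.0, 0.001, 1.0, 0.0]
wrist_force: [-0.8, -0.0, 0.3]
grip_width: 0.501
gripper_force: 0.0
```

```bash
python3 -c "
from h import *
go(.5164,.1836,.16,90)"
```

```text
Traceback (most recent call last):
  File "h.py", line 23, in go
    print('off',d.round(3),'turn',round(t,4),'| t %.2f'%s['time'],'pos',s['tool_pos'].round(4),'yaw %.1f'%y0,'tilt %.3f'%np.arccos(-R[2,2]),'F',s['wrist_force'].round(1),'g',s['grip_width'].round(3),s['gripper_force'].round(1),'q6 %.2f'%s['joint_pos'][5])
                                                                                                                                                                              ^^^^^^^^^^^^^^^^^^^^^
AttributeError: 'float' object has no attribute 'round'
```

arm_command:
  plan:
    - {"offset": [-0.27,-0.28,0],"turn": 0}
    - {"offset": [-0.54,-0.56,0],"turn": 0}
    - {"offset": [-0.8,-0.82,0],"turn": 0}
    - {"offset": [-0.98,-1,0],"turn": 0}
    - {"offset": [-0.98,-1,0],"turn": 0}

```text
time: 1.45
tool_pos: [0.4532, 0.2483, 0.2308]
tool_rot: [-0.0, 0.002, 1.0, -0.0]
wrist_force: [0.3, -0.3, -0.4]
grip_width: 0.496
gripper_force: 0.0
```

```bash
sed -i "s/s\['gripper_force'\].round(1)/round(float(s['gripper_force']),1)/;s/s\['grip_width'\].round(3)/round(float(s['grip_width']),3)/" h.py; python3 -c "
from h import *
go(.5164,.1836,.12,90)"
```

```text
off [-0.423 -0.43   0.739] turn -0.0019 | t 1.45 pos [0.4532 0.2483 0.2308] yaw 89.8 tilt 0.001 F [ 0.3 -0.3 -0.4] g 0.496 0.0 q6 0.34
```

arm_command:
  plan:
    - {"offset": [-0.3,-0.3,0.2],"turn": 0}
    - {"offset": [-0.422,-0.43,0.5],"turn": 0}
    - {"offset": [-0.422,-0.43,0.74],"turn": 0}
    - {"offset": [-0.422,-0.43,0.74],"turn": 0}
    - {"offset": [-0.422,-0.43,0.74],"turn": 0}

```text
time: 2.08
tool_pos: [0.5154, 0.1857, 0.1218]
tool_rot: [0.001, -0.0, 1.0, 0.0]
wrist_force: [0.5, 0.2, 0.5]
grip_width: 0.502
gripper_force: 0.0
```

arm_command:
  plan:
    - {"offset": [0,0,0.12],"turn": 0}
    - {"offset": [0,0,0.24],"turn": 0}
    - {"offset": [0,0,0.31],"turn": 0}
    - {"offset": [0,0,0.31],"turn": 0}
    - {"offset": [0,0,0.31],"turn": 0}

```text
time: 2.7
tool_pos: [0.5158, 0.1846, 0.0748]
tool_rot: [0.001, 0.0, 1.0, 0.0]
wrist_force: [-0.0, 0.2, 0.7]
grip_width: 0.501
gripper_force: 0.0
```

arm_command:
  plan:
    - {"offset": [0,0,0],"turn": 0}
    - {"offset": [0,0,0],"turn": 0}
    - {"offset": [0,0,0],"turn": 0}
    - {"offset": [0,0,0],"turn": 0}
    - {"offset": [0,0,0],"turn": 0}
  gripper: -1
  grip_force: 30

```text
time: 3.32
tool_pos: [0.5157, 0.1836, 0.0745]
tool_rot: [0.001, 0.001, 1.0, -0.001]
wrist_force: [-0.7, -4.2, 4.8]
grip_width: 0.161
gripper_force: 31.2
```

```bash
python3 -c "
from h import *
go(.5164,.1836,.073,90)
snap('top','t2')"
```

```text
off [-0.005  0.     0.01 ] turn -0.0012 | t 3.33 pos [0.5157 0.1836 0.0745] yaw 89.9 tilt 0.002 F [-0.7 -4.2  4.8] g 0.161 31.2 q6 0.19
```

Opening is 0.161 × 85 ≈ 14 mm, so the bar is gripped across its width. Now the turn of about 30° clockwise.

arm_command:
  plan:
    - {"offset": [0,0,0],"turn": 0.08}
    - {"offset": [0,0,0],"turn": 0.16}
    - {"offset": [0,0,0],"turn": 0.25}
    - {"offset": [0,0,0],"turn": 0.337}
    - {"offset": [0,0,0],"turn": 0.337}

```text
time: 4.0
tool_pos: [0.5159, 0.1842, 0.0745]
tool_rot: [0.001, 0.262, 0.965, 0.0]
wrist_force: [-0.3, -2.7, 5.7]
grip_width: 0.155
gripper_force: 31.3
```

arm_command:
  plan:
    - {"offset": [0,0,0],"turn": 0}
    - {"offset": [0,0,0],"turn": 0}
    - {"offset": [0,0,0],"turn": 0}
    - {"offset": [0,0,0],"turn": 0}
    - {"offset": [0,0,0],"turn": 0}
  gripper: 0.0

```text
time: 4.62
tool_pos: [0.5153, 0.1843, 0.0737]
tool_rot: [-0.0, 0.262, 0.965, -0.0]
wrist_force: [0.3, -0.3, -0.2]
grip_width: 0.502
gripper_force: 0.0
```

arm_command:
  plan:
    - {"offset": [0,0,-0.25],"turn": 0}
    - {"offset": [0,0,-0.6],"turn": 0}
    - {"offset": [0,0.2,-0.8],"turn": 0}
    - {"offset": [0,0.6,-0.8],"turn": 0}
    - {"offset": [0,0.9,-0.8],"turn": 0}

```text
time: 5.25
tool_pos: [0.5846, 0.3024, 0.1944]
tool_rot: [0.001, 0.262, 0.965, 0.0]
wrist_force: [0.4, -0.2, -0.5]
grip_width: 0.499
gripper_force: 0.0
```

```bash
python3 - <<'E'
from h import *
go(.495,-.206,.2,2)
a=snap('top','t3'); b=snap('scene','s3')
A=cv2.resize(a[225:300,180:265],None,fx=6,fy=6,interpolation=cv2.INTER_CUBIC)[:,:,::-1]
o=proj('scene',[[.5164,.1836,.06]])[0]; x,y=int(o[0])-28,int(o[1])-37
B=cv2.resize(b[y:y+75,x:x+56],None,fx=5,fy=6,interpolation=cv2.INTER_CUBIC)[:,:,::-1]; print(x,y,A.shape,B.shape)
cv2.imwrite('pics/d3.png',np.hstack([A,B]))
E
```

```text
off [-1.199 -3.226 -0.04 ] turn 0.6401 | t 5.25 pos [0.5846 0.3024 0.1944] yaw 59.6 tilt 0.002 F [ 0.4 -0.2 -0.5] g 0.499 0.0 q6 0.88
296 155 (450, 510, 3) (450, 280, 3)
```

View pics/d3.png

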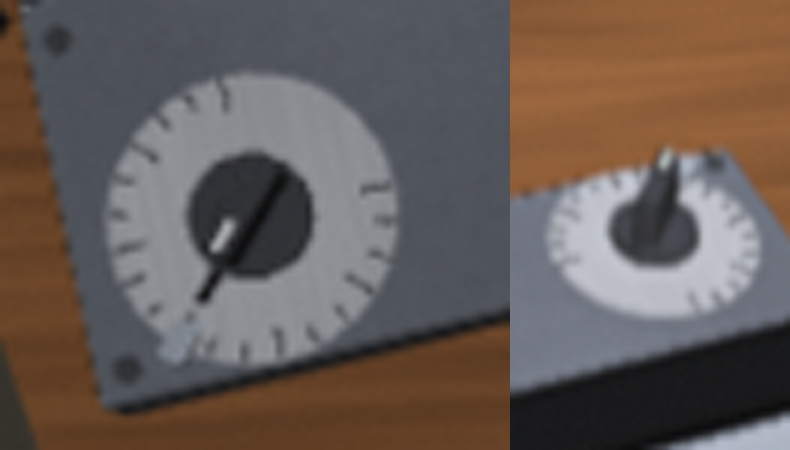

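The pointer tip at (205,298) and the tab at (180,340) line up from the dial centre (252,218), both about 30.7° from straight down, so the dial is set. Next the left wide socket: squeeze it along y first to centre it, then grip along x.

arm_command:
  plan:
    - {"offset": [-0.12,-0.33,0],"turn": -0.1}
    - {"offset": [-0.24,-0.66,0],"turn": -0.2}
    - {"offset": [-0.36,-1,0],"turn": -0.3}
    - {"offset": [-0.36,-1,0],"turn": -0.338}
    - {"offset": [-0.36,-1,0],"turn": -0.338}

```text
time: 5.98
tool_pos: [0.5541, 0.1432, 0.1941]
tool_rot: [0.0, 0.001, 1.0, 0.0]
wrist_force: [-0.2, -0.1, -1.2]
grip_width: 0.5
gripper_force: 0.0
```

arm_command:
  plan:
    - {"offset": [0.05,-0.25,0],"turn": 0}
    - {"offset": [0.1,-0.5,0],"turn": 0}
    - {"offset": [0.15,-0.75,0],"turn": 0}
    - {"offset": [0.2,-1,0],"turn": 0}
    - {"offset": [0.2,-1,0],"turn": 0}

```text
time: 6.6
tool_pos: [0.5241, -0.0073, 0.1938]
tool_rot: [-0.0, 0.001, 1.0, -0.0]
wrist_force: [1.0, 0.6, -0.3]
grip_width: 0.5
gripper_force: 0.0
```

arm_command:
  plan:
    - {"offset": [0.05,-0.25,0],"turn": 0}
    - {"offset": [0.1,-0.5,0],"turn": 0}
    - {"offset": [0.15,-0.75,0],"turn": 0}
    - {"offset": [0.2,-1,0],"turn": 0}
    - {"offset": [0.2,-1,0],"turn": 0}

```text
time: 7.22
tool_pos: [0.4946, -0.157, 0.1936]
tool_rot: [-0.0, 0.001, 1.0, 0.0]
wrist_force: [-0.0, 1.2, 0.9]
grip_width: 0.499
gripper_force: 0.0
```

```bash
python3 - <<'E'
from h import *
go(.4957,-.2063,.11,90)
def c2(u,v): return [(u+.5)/7-.5+345,(v+.5)/7-.5+232]
print(onz('top',[c2(207,241),c2(637,271)],.049))
E
```

```text
off [-0.008 -0.329  0.557] turn -0.0014 | t 7.22 pos [ 0.4946 -0.157   0.1936] yaw 89.9 tilt 0.000 F [-0.   1.2  0.9] g 0.499 0.0 q6 -0.47
[[ 0.49454981 -0.20546854  0.049     ]
 [ 0.47908403 -0.36293173  0.049     ]]
```

arm_command:
  plan:
    - {"offset": [0,-0.2,0],"turn": 0}
    - {"offset": [0,-0.327,0.15],"turn": 0}
    - {"offset": [0,-0.327,0.4],"turn": 0}
    - {"offset": [0,-0.327,0.65],"turn": 0}
    - {"offset": [0,-0.327,0.65],"turn": 0}

```text
time: 7.85
tool_pos: [0.4936, -0.2029, 0.0942]
tool_rot: [-0.002, -0.001, 1.0, 0.001]
wrist_force: [-0.5, 0.8, 0.4]
grip_width: 0.501
gripper_force: 0.0
```

arm_command:
  plan:
    - {"offset": [0,0,0.1],"turn": 0}
    - {"offset": [0,0,0.2],"turn": 0}
    - {"offset": [0,0,0.28],"turn": 0}
    - {"offset": [0,0,0.28],"turn": 0}
    - {"offset": [0,0,0.28],"turn": 0}

```text
time: 8.48
tool_pos: [0.4947, -0.2052, 0.0546]
tool_rot: [0.0, -0.0, 1.0, -0.0]
wrist_force: [-0.9, -1.5, 0.0]
grip_width: 0.499
gripper_force: 0.0
```

arm_command:
  plan:
    - {"offset": [0,0,0],"turn": 0}
    - {"offset": [0,0,0],"turn": 0}
    - {"offset": [0,0,0],"turn": 0}
    - {"offset": [0,0,0],"turn": 0}
    - {"offset": [0,0,0],"turn": 0}
  gripper: -1
  grip_force: 30

```text
time: 9.1
tool_pos: [0.4947, -0.2053, 0.0548]
tool_rot: [0.0, -0.0, 1.0, -0.0]
wrist_force: [-1.3, -0.1, 5.4]
grip_width: 0.201
gripper_force: 31.3
```

```bash
python3 - <<'E'
from h import *
go(.495,-.206,.054,90)
E
```

```text
off [-0.002 -0.005  0.005] turn 0.0002 | t 9.10 pos [ 0.4947 -0.2053  0.0548] yaw 90.0 tilt 0.001 F [-1.3 -0.1  5.4] g 0.201 31.3 q6 -0.55
```

arm_command:
  plan:
    - {"offset": [0,0,0],"turn": 0}
    - {"offset": [0,0,0],"turn": 0}
    - {"offset": [0,0,0],"turn": 0.1}
    - {"offset": [0,0,0],"turn": 0.2}
    - {"offset": [0,0,0],"turn": 0.3}
  gripper: 0.0

```text
time: 9.72
tool_pos: [0.4944, -0.2049, 0.0541]
tool_rot: [-0.0, 0.236, 0.972, 0.0]
wrist_force: [-0.4, -0.0, 0.2]
grip_width: 0.501
gripper_force: 0.0
```

arm_command:
  plan:
    - {"offset": [0,0,0],"turn": 0.11}
    - {"offset": [0,0,0],"turn": 0.22}
    - {"offset": [0,0,0],"turn": 0.33}
    - {"offset": [0,0,0],"turn": 0.44}
    - {"offset": [0,0,0],"turn": 0.55}

```text
time: 10.35
tool_pos: [0.4944, -0.2049, 0.0541]
tool_rot: [-0.0, 0.621, 0.784, 0.0]
wrist_force: [0.0, 0.6, -0.0]
grip_width: 0.5
gripper_force: 0.0
```

arm_command:
  plan:
    - {"offset": [0,0,0],"turn": 0.1}
    - {"offset": [0,0,0],"turn": 0.15}
    - {"offset": [0,0,0],"turn": 0.15}
    - {"offset": [0,0,0],"turn": 0.15}
    - {"offset": [0,0,0],"turn": 0.15}

```text
time: 10.98
tool_pos: [0.4945, -0.205, 0.0542]
tool_rot: [-0.0, 0.707, 0.708, 0.0]
wrist_force: [-0.2, -0.9, -0.1]
grip_width: 0.5
gripper_force: 0.0
```

arm_command:
  plan:
    - {"offset": [0,0,0],"turn": 0}
    - {"offset": [0,0,0],"turn": 0}
    - {"offset": [0,0,0],"turn": 0}
    - {"offset": [0,0,0],"turn": 0}
    - {"offset": [0,0,0],"turn": 0}
  gripper: -1
  grip_force: 60

```text
time: 11.6
tool_pos: [0.4946, -0.2051, 0.0545]
tool_rot: [0.0, 0.707, 0.707, 0.0]
wrist_force: [0.5, -0.3, 3.1]
grip_width: 0.202
gripper_force: 59.6
```

```bash
python3 - <<'E'
from h import *
go(.495,-.206,.054,0)
a=snap('top','t4')[225:305,345:455]
cv2.imwrite('pics/g4.png',cv2.resize(a,None,fx=6,fy=6,interpolation=cv2.INTER_CUBIC)[:,:,::-1])
E
```

```text
off [-0.006  0.002  0.003] turn 0.0003 | t 11.60 pos [ 0.4946 -0.2051  0.0545] yaw 0.0 tilt 0.001 F [ 0.5 -0.3  3.1] g 0.202 59.6 q6 1.02
```

View pics/g4.png

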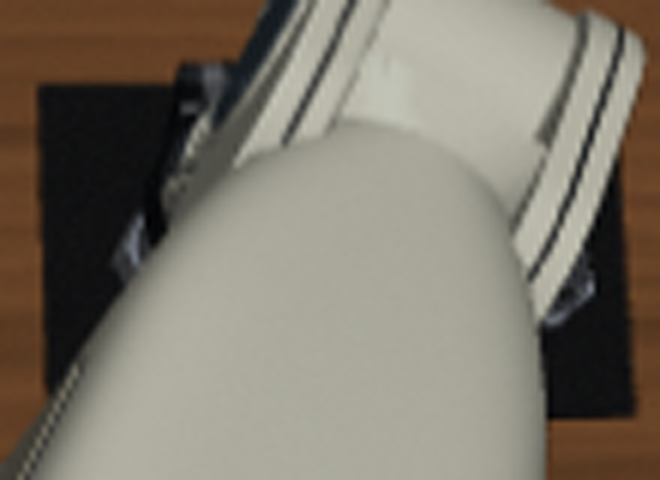

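The arm hides the socket, but the gripped pose agrees with the vision estimate to within 1 mm. I'll lift and carry it to the nut.

arm_command:
  plan:
    - {"offset": [0,0,-0.1],"turn": 0}
    - {"offset": [0,0,-0.3],"turn": 0}
    - {"offset": [0,0,-0.55],"turn": 0}
    - {"offset": [0.1,0,-0.75],"turn": 0}
    - {"offset": [0.3,0.05,-0.8],"turn": 0}

```text
time: 12.28
tool_pos: [0.5022, -0.1604, 0.1767]
tool_rot: [0.001, 0.708, 0.707, 0.0]
wrist_force: [-0.4, 1.2, -3.7]
grip_width: 0.196
gripper_force: 59.1
```

arm_command:
  plan:
    - {"offset": [0.2,0.06,0],"turn": 0}
    - {"offset": [0.45,0.14,0],"turn": 0}
    - {"offset": [0.7,0.22,0],"turn": -0.014}
    - {"offset": [0.9,0.28,0],"turn": -0.028}
    - {"offset": [1,0.3,0],"turn": -0.028}

```text
time: 12.9
tool_pos: [0.5467, -0.0085, 0.1745]
tool_rot: [-0.0, 0.691, 0.723, -0.0]
wrist_force: [0.6, -0.4, -3.7]
grip_width: 0.196
gripper_force: 59.1
```

```bash
python3 - <<'E'
from h import *
go(.5498,.0323,.135,2.5)
E
```

```text
off [0.271 0.033 0.263] turn 0.0015 | t 12.90 pos [ 0.5467 -0.0085  0.1745] yaw 2.6 tilt 0.001 F [ 0.6 -0.4 -3.7] g 0.196 59.1 q6 1.36
```

arm_command:
  plan:
    - {"offset": [0.12,0.015,0],"turn": 0}
    - {"offset": [0.22,0.03,0],"turn": 0}
    - {"offset": [0.271,0.033,0.08],"turn": 0}
    - {"offset": [0.271,0.033,0.2],"turn": 0}
    - {"offset": [0.271,0.033,0.25],"turn": 0}

```text
time: 13.52
tool_pos: [0.5492, 0.0308, 0.1352]
tool_rot: [-0.001, 0.691, 0.723, -0.001]
wrist_force: [0.4, -0.0, -3.0]
grip_width: 0.199
gripper_force: 58.9
```

arm_command:
  plan:
    - {"offset": [0,0,0],"turn": 0}
    - {"offset": [0,0,0],"turn": 0}
    - {"offset": [0,0,0],"turn": 0}
    - {"offset": [0,0,0],"turn": 0}
    - {"offset": [0,0,0],"turn": 0}

```text
time: 14.15
tool_pos: [0.5501, 0.0308, 0.137]
tool_rot: [0.0, 0.691, 0.723, 0.0]
wrist_force: [0.3, 0.4, -3.6]
grip_width: 0.194
gripper_force: 58.9
```

```bash
python3 - <<'E'
from h import *
go(.5498,.0323,.122,2.5)
b=snap('scene','s5')
o=proj('scene',[[.5498,.0323,.075]])[0]; x,y=int(o[0])-40,int(o[1])-40; print(x,y)
cv2.imwrite('pics/f5.png',cv2.resize(b[y:y+75,x:x+80],None,fx=8,fy=8,interpolation=cv2.INTER_CUBIC)[:,:,::-1])
E
```

```text
off [ 0.01  -0.002  0.1  ] turn 0.0005 | t 14.15 pos [0.5501 0.0308 0.137 ] yaw 2.5 tilt 0.000 F [ 0.3  0.4 -3.6] g 0.194 58.9 q6 1.43
234 158
```

View pics/f5.png

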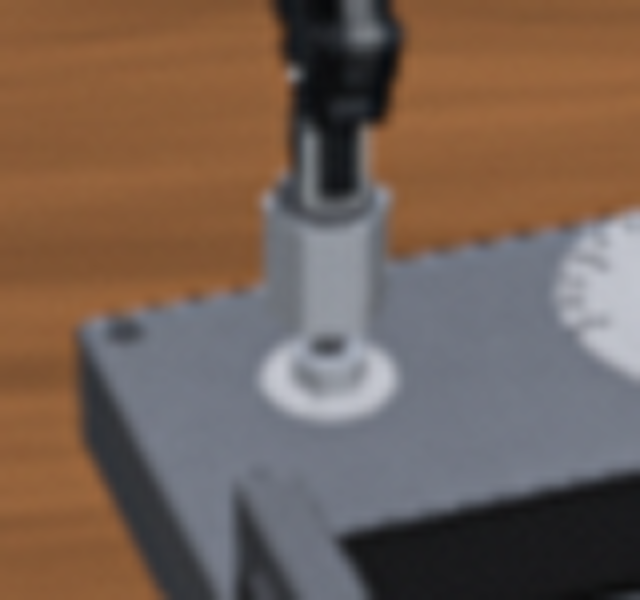

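The socket hangs squarely over the nut: body edges at x 265–390 (centre 327) against the washer centre at 329. I'll correct y by 1.5 mm and feel downwards.

arm_command:
  plan:
    - {"offset": [0.01,0,0.03],"turn": 0}
    - {"offset": [0.01,-0.001,0.06],"turn": 0}
    - {"offset": [0.01,-0.001,0.085],"turn": 0}
    - {"offset": [0.01,-0.001,0.1],"turn": 0}
    - {"offset": [0.01,-0.001,0.1],"turn": 0}

```text
time: 14.82
tool_pos: [0.5497, 0.0323, 0.1216]
tool_rot: [-0.0, 0.691, 0.723, -0.0]
wrist_force: [0.8, -0.1, -3.5]
grip_width: 0.197
gripper_force: 59.1
```

arm_command:
  plan:
    - {"offset": [0,0,0.01],"turn": 0}
    - {"offset": [0,0,0.02],"turn": 0}
    - {"offset": [0,0,0.03],"turn": 0}
    - {"offset": [0,0,0.04],"turn": 0}
    - {"offset": [0,0,0.04],"turn": 0}

```text
time: 15.45
tool_pos: [0.5502, 0.0323, 0.1192]
tool_rot: [0.002, 0.691, 0.723, 0.001]
wrist_force: [-9.0, 0.7, 28.6]
grip_width: 0.202
gripper_force: 63.4
```

```bash
python3 - <<'E'
from h import *
go(.5498,.0323,.1055,2.5)
E
```

```text
off [ 0.    -0.003  0.091] turn 0.0006 | t 15.45 pos [0.5502 0.0323 0.1192] yaw 2.6 tilt 0.004 F [-9.   0.7 28.6] g 0.202 63.4 q6 1.43
```

It stopped at TCP z 0.119, which is the height of the nut's top. A short, light search will tell misalignment from a bore that is too small.

arm_command:
  plan:
    - {"offset": [0,0,-0.01],"turn": 0.06}
    - {"offset": [0.009,0,-0.01],"turn": 0.06}
    - {"offset": [0,0.009,-0.01],"turn": 0}
    - {"offset": [-0.009,0,-0.01],"turn": 0}
    - {"offset": [0,-0.009,-0.01],"turn": -0.06}

```text
time: 16.08
tool_pos: [0.5504, 0.0324, 0.1194]
tool_rot: [0.002, 0.656, 0.755, 0.002]
wrist_force: [2.0, 0.4, 8.1]
grip_width: 0.201
gripper_force: 60.7
```

arm_command:
  plan:
    - {"offset": [0.009,0.009,0],"turn": 0}
    - {"offset": [0.009,0.018,0],"turn": 0}
    - {"offset": [-0.006,0.018,0],"turn": 0.06}
    - {"offset": [-0.009,0.006,0],"turn": 0.06}
    - {"offset": [0,0.009,0],"turn": 0.06}

```text
time: 16.7
tool_pos: [0.5515, 0.0322, 0.1194]
tool_rot: [0.002, 0.691, 0.723, 0.002]
wrist_force: [0.6, -2.3, 10.2]
grip_width: 0.197
gripper_force: 61.0
```

```bash
python3 - <<'E'
from h import *
go(.5498,.0323,.1055,2.5)
E
```

```text
off [ 0.001 -0.011  0.092] turn 0.0004 | t 16.70 pos [0.5515 0.0322 0.1194] yaw 2.5 tilt 0.005 F [ 0.6 -2.3 10.2] g 0.197 61.0 q6 1.43
```

The contact stays flat at the nut's top over the whole search, so this is the 20 mm bore. I'll put it back where it stood.

arm_command:
  plan:
    - {"offset": [0,0,-0.2],"turn": 0}
    - {"offset": [0,0,-0.4],"turn": 0}
    - {"offset": [-0.2,-0.05,-0.42],"turn": 0}
    - {"offset": [-0.5,-0.12,-0.42],"turn": 0.01}
    - {"offset": [-0.8,-0.18,-0.42],"turn": 0.028}

```text
time: 17.32
tool_pos: [0.5278, -0.0896, 0.1805]
tool_rot: [0.0, 0.707, 0.707, 0.0]
wrist_force: [0.9, -0.1, -3.6]
grip_width: 0.196
gripper_force: 59.5
```

```bash
python3 - <<'E'
from h import *
go(.4946,-.2051,.08,0)
E
```

```text
off [-0.77  -0.222  0.67 ] turn 0.0004 | t 17.32 pos [ 0.5278 -0.0896  0.1805] yaw 0.0 tilt 0.000 F [ 0.9 -0.1 -3.6] g 0.196 59.5 q6 1.25
```

arm_command:
  plan:
    - {"offset": [-0.25,-0.08,0],"turn": 0}
    - {"offset": [-0.5,-0.15,0],"turn": 0}
    - {"offset": [-0.7,-0.2,0],"turn": 0}
    - {"offset": [-0.77,-0.222,0.1],"turn": 0}
    - {"offset": [-0.77,-0.222,0.3],"turn": 0}

```text
time: 17.95
tool_pos: [0.4952, -0.2049, 0.135]
tool_rot: [0.001, 0.707, 0.707, 0.0]
wrist_force: [0.5, 0.3, -3.3]
grip_width: 0.196
gripper_force: 59.5
```

```bash
python3 - <<'E'
from h import *
go(.4946,-.2051,.0545,0)
E
```

```text
off [-0.001 -0.005  0.536] turn -0.0005 | t 17.95 pos [ 0.4952 -0.2049  0.135 ] yaw -0.0 tilt 0.002 F [ 0.5  0.3 -3.3] g 0.196 59.5 q6 1.02
```

arm_command:
  plan:
    - {"offset": [0,0,0.2],"turn": 0}
    - {"offset": [0,0,0.4],"turn": 0}
    - {"offset": [0,0,0.5],"turn": 0}
    - {"offset": [0,0,0.53],"turn": 0}
    - {"offset": [0,0,0.54],"turn": 0}

```text
time: 18.58
tool_pos: [0.4953, -0.2042, 0.0547]
tool_rot: [0.0, 0.707, 0.707, 0.0]
wrist_force: [0.3, -0.4, -4.0]
grip_width: 0.195
gripper_force: 59.4
```

arm_command:
  plan:
    - {"offset": [0,0,0],"turn": 0}
    - {"offset": [0,0,0],"turn": 0}
    - {"offset": [0,0,0],"turn": 0}
    - {"offset": [0,0,0],"turn": 0}
    - {"offset": [0,0,0],"turn": 0}

```text
time: 19.2
tool_pos: [0.495, -0.2042, 0.0545]
tool_rot: [0.0, 0.707, 0.707, 0.0]
wrist_force: [0.0, -0.0, -0.8]
grip_width: 0.198
gripper_force: 59.8
```

arm_command:
  plan:
    - {"offset": [0,0,0],"turn": 0}
    - {"offset": [0,0,0],"turn": 0}
    - {"offset": [0,0,0],"turn": 0}
    - {"offset": [0,0,0],"turn": 0}
    - {"offset": [0,0,0],"turn": 0}
  gripper: 0.0

```text
time: 19.82
tool_pos: [0.4949, -0.2041, 0.0543]
tool_rot: [0.0, 0.707, 0.707, 0.0]
wrist_force: [0.5, 0.0, -1.0]
grip_width: 0.504
gripper_force: 0.0
```

arm_command:
  plan:
    - {"offset": [0,0,-0.2],"turn": 0}
    - {"offset": [0,0,-0.5],"turn": 0}
    - {"offset": [0,0,-0.8],"turn": 0}
    - {"offset": [0,0.3,-0.8],"turn": 0}
    - {"offset": [0,0.7,-0.8],"turn": 0}

```text
time: 20.45
tool_pos: [0.6009, -0.2045, 0.176]
tool_rot: [0.001, 0.707, 0.707, 0.0]
wrist_force: [-0.3, -0.8, 1.2]
grip_width: 0.5
gripper_force: 0.0
```

arm_command:
  plan:
    - {"offset": [0,0.25,0],"turn": 0}
    - {"offset": [0,0.25,0],"turn": 0}
    - {"offset": [0,0.25,0],"turn": 0}
    - {"offset": [0,0.25,0],"turn": 0}
    - {"offset": [0,0.25,0],"turn": 0}

```text
time: 21.08
tool_pos: [0.6368, -0.2042, 0.1749]
tool_rot: [0.0, 0.707, 0.707, 0.0]
wrist_force: [0.1, -0.2, 0.2]
grip_width: 0.497
gripper_force: 0.0
```

```bash
python3 - <<'E'
from h import *
go(.481,-.363,.11,-30)
a=snap('top','t6')[220:305,345:455]; b=snap('scene','s6')[170:245,110:220]
f=lambda x:cv2.resize(x,(770,int(7*x.shape[0]*.5)),interpolation=cv2.INTER_CUBIC)[:,:,::-1]
A=cv2.resize(a,None,fx=5,fy=5,interpolation=cv2.INTER_CUBIC); cv2.imwrite('pics/p6.png',A[:,:,::-1])
E
```

```text
off [-1.058 -1.039  0.433] turn 0.3333 | t 21.07 pos [ 0.6368 -0.2042  0.1749] yaw 0.0 tilt 0.001 F [ 0.1 -0.2  0.2] g 0.497 0.0 q6 1.14
```

View pics/p6.png

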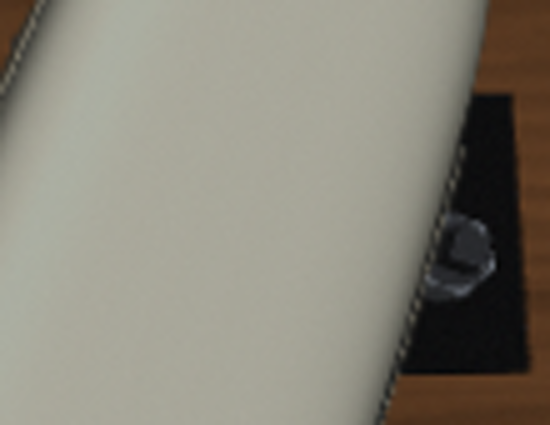

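The arm hides most of the mat here, though the first socket released cleanly. I'll get the right socket's yaw from the earlier, unobstructed pictures.

```bash
python3 - <<'E'
from h import *
def prof(n,f,c,z,rng,lo=13,hi=27):
    a=cv2.cvtColor(cv2.imread(f'pics/{f}.png'),cv2.COLOR_BGR2GRAY).astype(np.float32); r=np.arange(lo,hi,.5)/1000; out=[]
    for th in rng:
        t=np.radians(th); uv=proj(n,np.c_[c[0]+r*np.cos(t),c[1]+r*np.sin(t),np.full(len(r),z)]).astype(np.float32)
        v=cv2.remap(a,uv[None,:,0].copy(),uv[None,:,1].copy(),cv2.INTER_CUBIC)[0]
        i=int(np.argmax(v)); h=.5*(v[i]+v[-1]); k=i
        while k<len(v)-1 and v[k]>h:k+=1
        out.append((th,round(float(r[k])*1000,1),int(v[i])))
    print(n,z,out)
for c in([.4946,-.2051],[.4808,-.3635]):
    prof('top','t1',c,.049,range(-100,31,10)); prof('top','t1',c,.004,range(80,201,10)); prof('scene','s1',c,.004,range(-60,61,10))
a=cv2.cvtColor(cv2.imread('pics/t1.png'),cv2.COLOR_BGR2GRAY)
print(a[258:282,423:447])
E
```

```text
top 0.049 [(-100, 21.5, 81), (-90, 22.5, 125), (-80, 22.0, 92), (-70, 21.0, 64), (-60, 20.5, 59), (-50, 20.5, 68), (-40, 21.5, 98), (-30, 23.0, 119), (-20, 22.5, 78), (-10, 21.5, 64), (0, 21.0, 60), (10, 21.5, 67), (20, 22.0, 86), (30, 22.0, 123)]
top 0.004 [(80, 16.5, 104), (90, 20.0, 77), (100, 19.5, 66), (110, 19.0, 63), (120, 19.0, 59), (130, 19.0, 57), (140, 20.0, 60), (150, 21.0, 73), (160, 18.5, 83), (170, 17.0, 98), (180, 18.0, 93), (190, 19.0, 78), (200, 19.5, 82)]
scene 0.004 [(-60, 19.5, 138), (-50, 20.0, 145), (-40, 21.0, 151), (-30, 22.5, 153), (-20, 22.5, 152), (-10, 22.0, 149), (0, 21.5, 149), (10, 21.5, 150), (20, 22.0, 149), (30, 22.0, 147), (40, 21.0, 142), (50, 19.5, 134), (60, 20.0, 122)]
top 0.049 [(-100, 20.5, 68), (-90, 18.5, 60), (-80, 18.5, 59), (-70, 20.0, 58), (-60, 20.0, 90), (-50, 20.5, 118), (-40, 20.0, 99), (-30, 18.5, 63), (-20, 19.0, 63), (-10, 19.0, 73), (0, 20.0, 70), (10, 21.5, 109), (20, 21.0, 107), (30, 21.0, 98)]
top 0.004 [(80, 22.0, 56), (90, 21.0, 56), (100, 21.0, 57), (110, 21.0, 57), (120, 22.0, 57), (130, 23.0, 57), (140, 22.0, 55), (150, 
[... 2060 characters left out ...]
43  55  57  57  56  97 130  78  57  57  56  55  54  50  51  52  56
   80  42  18  20  21  20]
 [ 19  34  53  56  55  54  63  90 106  85  52  55  56  54  55  55  74  56
   36  19  19  19  20  19]
 [ 17  27  43  52  53  54  52  59  70  62  68  89  90  91  93 111  73  27
   18  20  18  19  19  20]
 [ 18  18  26  31  37  44  52  53  52  51  57  62  78 115 116  83  32  20
   21  19  20  20  20  20]
 [ 18  18  17  20  22  24  32  44  51  52  53  52  44  56  46  32  20  19
   19  19  20  18  20  20]
 [ 19  19  18  17  20  20  21  26  25  31  27  28  22  23  18  18  19  19
   18  19  20  19  19  18]
 [ 20  20  19  19  19  20  16  20  19  20  19  20  20  20  20  19  20  20
   20  20  18  20  18  20]]
```

The right socket's hex vertices lie at about 11° mod 60 and its shank edges at -20°, so its x axis is at about -20°. Its centre is near (0.480, -0.3625). I'll squeeze at yaw -20, then grip at yaw 70.

arm_command:
  plan:
    - {"offset": [-0.25,-0.25,0],"turn": 0}
    - {"offset": [-0.5,-0.5,0],"turn": 0.08}
    - {"offset": [-0.75,-0.75,0],"turn": 0.16}
    - {"offset": [-1,-1,0],"turn": 0.222}
    - {"offset": [-1,-1,0],"turn": 0.222}

```text
time: 21.8
tool_pos: [0.485, -0.3566, 0.1747]
tool_rot: [0.0, 0.821, 0.572, -0.0]
wrist_force: [-0.1, 1.1, -0.1]
grip_width: 0.502
gripper_force: 0.0
```

```bash
python3 - <<'E'
from h import *
go(.480,-.3625,.0545,-20)
E
```

```text
off [-0.048 -0.018  0.802] turn -0.0031 | t 21.80 pos [ 0.485  -0.3566  0.1747] yaw -20.3 tilt 0.001 F [-0.1  1.1 -0.1] g 0.502 0.0 q6 1.15
```

arm_command:
  plan:
    - {"offset": [-0.045,-0.018,0.1],"turn": 0}
    - {"offset": [-0.045,-0.018,0.35],"turn": 0}
    - {"offset": [-0.045,-0.018,0.6],"turn": 0}
    - {"offset": [-0.045,-0.018,0.75],"turn": 0}
    - {"offset": [-0.045,-0.018,0.8],"turn": 0}

```text
time: 22.42
tool_pos: [0.4824, -0.358, 0.052]
tool_rot: [-0.002, 0.818, 0.575, -0.0]
wrist_force: [-1.2, -0.2, 0.6]
grip_width: 0.5
gripper_force: 0.0
```

arm_command:
  plan:
    - {"offset": [0,0,0],"turn": 0}
    - {"offset": [0,0,0],"turn": 0}
    - {"offset": [0,0,0],"turn": 0}
    - {"offset": [0,0,0],"turn": 0}
    - {"offset": [0,0,0],"turn": 0}
  gripper: -1
  grip_force: 30

```text
time: 23.05
tool_pos: [0.4827, -0.3596, 0.0545]
tool_rot: [0.0, 0.819, 0.574, 0.0]
wrist_force: [0.9, 0.8, -1.6]
grip_width: 0.206
gripper_force: 33.7
```

arm_command:
  plan:
    - {"offset": [0,0,0],"turn": 0}
    - {"offset": [0,0,0],"turn": 0}
    - {"offset": [0,0,0],"turn": -0.1}
    - {"offset": [0,0,0],"turn": -0.2}
    - {"offset": [0,0,0],"turn": -0.3}
  gripper: 0.0

```text
time: 23.68
tool_pos: [0.4828, -0.3597, 0.0545]
tool_rot: [0.0, 0.66, 0.751, -0.0]
wrist_force: [-0.1, 0.2, -0.4]
grip_width: 0.5
gripper_force: 0.0
```

arm_command:
  plan:
    - {"offset": [0,0,0],"turn": -0.11}
    - {"offset": [0,0,0],"turn": -0.22}
    - {"offset": [0,0,0],"turn": -0.33}
    - {"offset": [0,0,0],"turn": -0.44}
    - {"offset": [0,0,0],"turn": -0.55}

```text
time: 24.3
tool_pos: [0.4827, -0.3597, 0.0545]
tool_rot: [0.0, 0.285, 0.958, -0.0]
wrist_force: [0.0, 0.2, 0.1]
grip_width: 0.497
gripper_force: 0.0
```

arm_command:
  plan:
    - {"offset": [0,0,0],"turn": -0.1}
    - {"offset": [0,0,0],"turn": -0.15}
    - {"offset": [0,0,0],"turn": -0.15}
    - {"offset": [0,0,0],"turn": -0.15}
    - {"offset": [0,0,0],"turn": -0.15}

```text
time: 24.92
tool_pos: [0.4827, -0.3596, 0.0543]
tool_rot: [0.0, 0.174, 0.985, -0.0]
wrist_force: [0.4, 0.1, -0.5]
grip_width: 0.505
gripper_force: 0.0
```

arm_command:
  plan:
    - {"offset": [0,0,0],"turn": 0}
    - {"offset": [0,0,0],"turn": 0}
    - {"offset": [0,0,0],"turn": 0}
    - {"offset": [0,0,0],"turn": 0}
    - {"offset": [0,0,0],"turn": 0}
  gripper: -1
  grip_force: 60

```text
time: 25.55
tool_pos: [0.4826, -0.3596, 0.0542]
tool_rot: [-0.0, 0.173, 0.985, -0.0]
wrist_force: [0.3, -0.6, -1.5]
grip_width: 0.195
gripper_force: 62.9
```

```bash
python3 - <<'E'
from h import *
go(.480,-.3625,.18,70)
E
```

```text
off [ 0.01  -0.024 -0.839] turn 0.0005 | t 25.55 pos [ 0.4826 -0.3596  0.0542] yaw 70.0 tilt 0.000 F [ 0.3 -0.6 -1.5] g 0.195 62.9 q6 -0.43
```

arm_command:
  plan:
    - {"offset": [0,0,-0.1],"turn": 0}
    - {"offset": [0,0,-0.3],"turn": 0}
    - {"offset": [0,0.05,-0.55],"turn": -0.07}
    - {"offset": [0.04,0.2,-0.8],"turn": -0.16}
    - {"offset": [0.08,0.45,-0.84],"turn": -0.25}

```text
time: 26.18
tool_pos: [0.4951, -0.2925, 0.1838]
tool_rot: [0.002, -0.024, 1.0, -0.001]
wrist_force: [1.4, -0.2, -4.1]
grip_width: 0.192
gripper_force: 62.5
```

```bash
python3 - <<'E'
from h import *
go(.5498,.0323,.18,92.5)
E
```

```text
off [-0.467  2.146  0.02 ] turn 0.0026 | t 26.18 pos [ 0.4951 -0.2925  0.1838] yaw 92.7 tilt 0.005 F [ 1.4 -0.2 -4.1] g 0.192 62.5 q6 -0.73
```

arm_command:
  plan:
    - {"offset": [-0.05,0.25,0],"turn": 0}
    - {"offset": [-0.1,0.5,0],"turn": 0}
    - {"offset": [-0.17,0.75,0],"turn": 0}
    - {"offset": [-0.22,1,0],"turn": 0}
    - {"offset": [-0.22,1,0],"turn": 0}

```text
time: 26.8
tool_pos: [0.5207, -0.1381, 0.1812]
tool_rot: [0.0, -0.024, 1.0, 0.0]
wrist_force: [-0.2, -0.3, -3.7]
grip_width: 0.196
gripper_force: 62.5
```

arm_command:
  plan:
    - {"offset": [-0.05,0.25,0],"turn": 0}
    - {"offset": [-0.1,0.5,0],"turn": 0}
    - {"offset": [-0.17,0.75,0],"turn": 0}
    - {"offset": [-0.22,1,0],"turn": 0}
    - {"offset": [-0.22,1,0],"turn": 0}

```text
time: 27.42
tool_pos: [0.5471, 0.0124, 0.1808]
tool_rot: [0.0, -0.024, 1.0, 0.0]
wrist_force: [-0.7, -0.4, -3.4]
grip_width: 0.2
gripper_force: 62.5
```

```bash
python3 - <<'E'
from h import *
go(.5498,.0323,.136,92.5)
E
```

```text
off [-0.024  0.132  0.299] turn 0.0023 | t 27.43 pos [0.5471 0.0124 0.1808] yaw 92.7 tilt 0.000 F [-0.7 -0.4 -3.4] g 0.2 62.5 q6 -0.18
```

arm_command:
  plan:
    - {"offset": [-0.024,0.132,0],"turn": 0}
    - {"offset": [-0.024,0.132,0.1],"turn": 0}
    - {"offset": [-0.024,0.132,0.2],"turn": 0}
    - {"offset": [-0.024,0.132,0.28],"turn": 0}
    - {"offset": [-0.024,0.132,0.3],"turn": 0}

```text
time: 28.05
tool_pos: [0.5491, 0.0302, 0.134]
tool_rot: [-0.001, -0.022, 1.0, 0.0]
wrist_force: [-0.2, 0.7, -2.8]
grip_width: 0.195
gripper_force: 62.5
```

arm_command:
  plan:
    - {"offset": [0,0,0],"turn": 0}
    - {"offset": [0,0,0],"turn": 0}
    - {"offset": [0,0,0.03],"turn": 0}
    - {"offset": [0,0,0.06],"turn": 0}
    - {"offset": [0,0,0.07],"turn": 0}

```text
time: 28.68
tool_pos: [0.5495, 0.0306, 0.1244]
tool_rot: [-0.0, -0.022, 1.0, 0.0]
wrist_force: [0.3, 0.3, -3.4]
grip_width: 0.192
gripper_force: 62.5
```

```bash
python3 - <<'E'
from h import *
go(.5498,.0323,.1195,92.5)
E
```

```text
off [-0.003  0.011  0.032] turn 0.0006 | t 28.68 pos [0.5495 0.0306 0.1244] yaw 92.5 tilt 0.001 F [ 0.3  0.3 -3.4] g 0.192 62.5 q6 -0.14
```

arm_command:
  plan:
    - {"offset": [-0.002,0.011,0],"turn": 0}
    - {"offset": [-0.002,0.011,0],"turn": 0}
    - {"offset": [-0.002,0.011,0.02],"turn": 0}
    - {"offset": [-0.002,0.011,0.04],"turn": 0}
    - {"offset": [-0.002,0.011,0.05],"turn": 0}

```text
time: 29.3
tool_pos: [0.5499, 0.0322, 0.1171]
tool_rot: [-0.0, -0.022, 1.0, 0.0]
wrist_force: [-0.2, 1.2, -0.4]
grip_width: 0.196
gripper_force: 62.9
```

```bash
python3 - <<'E'
from h import *
go(.5498,.0323,.1052,92.5)
E
```

```text
off [0.    0.001 0.079] turn 0.0005 | t 29.30 pos [0.5499 0.0322 0.1171] yaw 92.5 tilt 0.000 F [-0.2  1.2 -0.4] g 0.196 62.9 q6 -0.14
```

The socket has passed the nut's top (0.117 < 0.119) without force, so it fits. I'll seat it.

arm_command:
  plan:
    - {"offset": [0,0,0.02],"turn": 0}
    - {"offset": [0,0,0.04],"turn": 0}
    - {"offset": [0,0,0.06],"turn": 0}
    - {"offset": [0,0,0.078],"turn": 0}
    - {"offset": [0,0,0.084],"turn": 0}

```text
time: 29.92
tool_pos: [0.5504, 0.0322, 0.1051]
tool_rot: [0.001, -0.022, 1.0, -0.0]
wrist_force: [0.5, 0.5, 6.5]
grip_width: 0.198
gripper_force: 64.1
```

arm_command:
  plan:
    - {"offset": [0,0,0],"turn": 0}
    - {"offset": [0,0,0],"turn": 0}
    - {"offset": [0,0,0],"turn": 0}
    - {"offset": [0,0,0],"turn": 0}
    - {"offset": [0,0,0],"turn": 0}

```text
time: 30.55
tool_pos: [0.5503, 0.0322, 0.1051]
tool_rot: [0.001, -0.022, 1.0, -0.0]
wrist_force: [1.4, 0.9, 5.6]
grip_width: 0.195
gripper_force: 63.7
```

```bash
python3 - <<'E'
from h import *
go(.5498,.0323,.1052,92.5)
b=snap('scene','s9')[150:260,100:400]
cv2.imwrite('pics/e9.png',cv2.resize(b,(795,300),interpolation=cv2.INTER_CUBIC)[:,:,::-1])
E
```

```text
off [ 0.003  0.001 -0.   ] turn 0.0005 | t 30.55 pos [0.5503 0.0322 0.1051] yaw 92.5 tilt 0.001 F [1.4 0.9 5.6] g 0.195 63.7 q6 -0.14
```

View pics/e9.png

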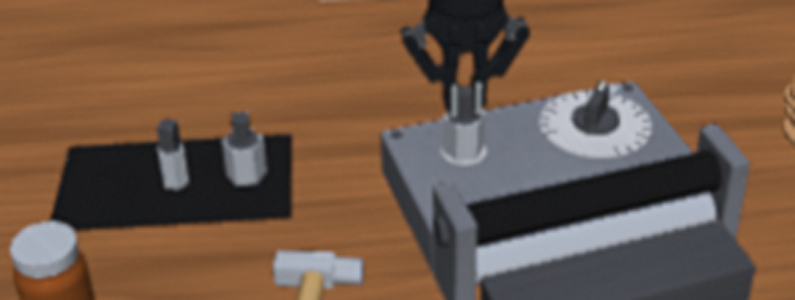

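The socket is home: TCP z is 0.1051 against 0.1052 expected, with light bed contact. It sits gripped on the nut at (465,140). The other wide socket (243,155) and the slim one (172,160) stand upright on the mat. The dial at (597,115) is still turned to the tab. Handing in.

```bash
python3 -c "
from h import *
print(ctrl.sign_off())"
```

```text
the job is handed in; nothing more can be done
None
```

I handed the job in at about 30 s: the dial is at the tab, the right-hand wide socket is gripped fully home on the nut, the left-hand one (too small) and the slim one stand upright on the mat, and the arm never contacted the bystanders; sign-off returned no verdict.

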